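Switch the bench dust extraction to the other station

ROBOT

A 6-joint arm with a two-finger parallel gripper is mounted at the origin on the work surface. World frame = base frame: x ahead of the robot, y to its left, z up, the work surface at z = 0. Lengths are in m, angles in rad, forces in N, time in s.
With the tool pointing down it reaches from about 0.375 to 0.9 m from the base axis. Payload 3.1 kg.
Tool frame: the origin (TCP) lies midway between the tips of the shut fingers; the grasp point (between the pads) lies 19 mm behind it; z points along the fingers, y is the line along which they close (so a half turn about z gives the same grasp; the last joint's range is limited). The gripper opens to 87 mm and grips with 3 to 60 N. Pads are 19 mm wide; open, the fingers measure 117 mm over their backs; the gripper's body (75 mm by 190 mm) begins 51 mm behind the grasp point.
Start: joints at [-1.381, 0.527, 1.433, -0, 1.181, -0.178], TCP at [0.225, -0.583, 0.223] pointing down, gripper open.
Joint ranges: [-3.08, 3.08], [-0.75, 2.2], [0.22, 2.44], [-1.43, 4.57], [0, 2.65], [-2.85, 2.85]. Speed limits (rad/s): [2.79, 2.79, 3.14, 3.14, 3.14, 3.14].

INTERFACE

Orientations are given as a unit quaternion [x, y, z, w].
In Python, from rig import robot gives the robot as it stands.
- The arm moves only by the shell command python3 -m jog 'ROWS' [FORCE]. ROWS is a JSON object of lists of equal length, an entry for each row: "dp": the shift along the tool's x, y, z in mm, a list of three; "delta_rot": the turn, a rotation vector about the tool's x, y, z in rad, a list of three; "gripper": the opening, from -1 (shut) to 1 (fully open). A call has 1 to 12 rows; each row is the pose to reach, as a shift and turn from the pose commanded when the call began, along the tool's axes at that moment; what a row does not reach only later rows make up. A row lasts 1/10 s, in which the tool goes at most 50 mm and 8.59 degrees, less where a joint would pass 70% of its speed; a pose out of reach is approached as far as the arm can. A call with a gripper value outside its range is refused whole. The fingers move at their own pace and stop on an object; FORCE is the grip in N (left out, the last holds). Time passes only in rows, so rows that repeat a pose let the fingers close. It gives the time, the measured TCP pose, the force, the opening and the grip force at its end, in the units of the state.
- robot.get_obs(): the state, without advancing time (a new reading comes with each control period).
- robot.camera(name): name is "side" or "top" or "wrist"; returns the picture (384x512x3 uint8, red, green, blue); there is no depth.
- robot.camera_model(name): a dict with "fx", "fy", "cx", "cy" (pixels), "k1" (the pictures are not rectified: a ray, as slopes to the right and down, at radius r is drawn at 1 + k1 r^2 times it, then the intrinsics apply), "xyz" and "orientation" of the camera in the world; the wrist camera has in their place "T_tool_cam" (4x4, takes a point from camera to tool coordinates, whose origin is the TCP and whose axes are the flange's). Camera axes: x right, y down, z forward; pixel columns grow to the right and rows downward; lengths in m; the calibration is good to about 2 mm. A picture is of the moment at which its call begins: read the wrist's pose just before it. camera_model takes no time and is no camera call.
- robot.hand_in(): hands the job in; it is judged then, once.
Trained networks look in the newest picture that a camera, given by its name, has taken for a name from the list of things; names that differ only in an ending like _2 or _b are one class to them, and where a whole thing is asked for, a point or a joint stands for the part that bears it (a point fixed in the world has none). Each returns a list of dicts, best first, with "score" (0 to 1); they miss things now and then, are a little off and sometimes report something else, mostly with a low value. They report only what shows in the picture. A call takes as long as a camera call.
- robot.search_frame(name, camera): "rect" ([left, top, right, bottom] in pixels, round what is visible of it).
The state is a dict: "time": time; "q": joint angles; "joint_velocities": joint speeds; "joint_torque": joint torques, N m; "position": TCP position; "tool_rot": TCP orientation; "ft_force": force on the tool from outside, world axes, zero at the start; "moment": the same for the moment, N m; "grip_width": finger opening in m; "grip_force": force on a finger pad.
Only numpy, scipy, OpenCV 4.12 (cv2) and the standard library are available. Lean on these libraries where they do the work, as an engineer would, in place of code of your own. Each camera call takes 0.05 s, during which the arm holds its last target. There are 200 camera calls.

TASK

Sanding is moving from the red station to the blue one, so switch the dust suction over: slide the blue gate fully open to its stop, and only then slide the red gate fully shut to its stop, so that the extractor always has an open inlet. Let go of both grips and leave the things lying on the bench where they are.

Things in the scene. Friction and masses are not known exactly. Their poses are not given: they have to be found in the camera images.
- blue_gate (a joint): blade of the blue blast gate, m pulled out: 0 = shut (against its closed stop), 0.066 = fully open (against its open stop). Slides level along the grip's y; at the start it is shut or nearly shut (0 to 20 mm out). About 4 N of rubbing friction plus slight damping (12 N per m/s), no spring: it stays where it is left.
- blue_grip (a point): centre of the top face of the blue grip on the blade's outer end, 148 mm above the bench. Axes: y = pull this way to OPEN, -y shuts; z up; x level, away from the robot. Grip: upright bar 18 (x) by 20 (y) by 112 mm tall. A 3 mm blade, top at 121 mm, runs from it to -y into the gate body, 40 mm off when shut, 106 mm when open. Free above; at its height free 65 mm on +x and -x, 50 mm on +y.
- blue_station: fixed station. Origin on the bench under the aluminium gate body, 18 (x) by 100 (y) by 104 mm, top at 132 mm. Axes as the grip's; grip centre at y +100 mm shut, +166 mm open. A 63 mm duct at 80 mm height runs along x: +x to the trunk, -x past a blue band to a grey bell mouth (148 mm wide, 50 to 125 mm in front, top at 154 mm). Left or right place varies.
- red_gate (a joint): blade of the red blast gate, m pulled out: 0 = shut (against its closed stop), 0.066 = fully open (against its open stop). Slides level along the grip's y; at the start it is open or nearly fully open (50 to 66 mm out). About 4 N of rubbing friction plus slight damping (12 N per m/s), no spring: it stays where it is left.
- red_grip (a point): centre of the top face of the red grip on the blade's outer end, 148 mm above the bench. Axes: y = pull this way to OPEN, -y shuts; z up; x level, away from the robot. Grip: upright bar 18 (x) by 20 (y) by 112 mm tall. A 3 mm blade, top at 121 mm, runs from it to -y into the gate body, 40 mm off when shut, 106 mm when open. Free above; at its height free 65 mm on +x and -x, 50 mm on +y.
- red_station: fixed station. Origin on the bench under the aluminium gate body, 18 (x) by 100 (y) by 104 mm, top at 132 mm. Axes as the grip's; grip centre at y +100 mm shut, +166 mm open. A 63 mm duct at 80 mm height runs along x: +x to the trunk, -x past a red band to a grey bell mouth (148 mm wide, 50 to 125 mm in front, top at 154 mm). Left or right place varies.
- trunk: fixed galvanised trunk duct, 100 mm across, lying along its own y axis behind both stations, axis 80 mm above the bench, top 130 mm; runs from 584 mm on its -y side to 880 mm on its +y side, then down to the extractor on the floor. Origin on the bench under the duct's axis; the gates stand 160 mm to its -x side.
- glue: bystander: white glue bottle, 56 mm across, 140 mm tall, standing between the two intakes; origin at the centre of its foot. Leave alone.
- sanding_block: bystander: wood and cork sanding block 65 x 110 x 28 mm, lying on the bench; origin at the centre of its underside. Leave alone.
- bracket: bystander: small built-up wooden bracket set, a cross of two 140 mm arms with blocks and a 150 mm bar on top, 78 mm tall; origin at the centre of its underside. Leave alone.
- hammer: bystander: hammer lying on the bench along its own x axis, 260 mm long, handle to -x; origin under its middle. Leave alone.

How it is judged:
On the way:
1. the blue gate is fully open (within 4 mm of its stop) while the red one is still open (value of joint blue_gate above 0.062 m and value of joint red_gate above 0.035 m), for 0.2 s.
At the end, for the whole second after the job is handed in: The blue gate is fully open (within 4 mm of its open stop) and the red gate fully shut (within 4 mm of its closed stop), both grips let go (value of joint blue_gate above 0.062 m and value of joint red_gate below 0.004 m); the robot touches nothing.
It fails at once if both gates shut down at once: the extractor is starved of air (value of joint blue_gate below 0.05 m and value of joint red_gate below 0.035 m).
It fails at once if the sanding block, the bracket set or the hammer is displaced (over 30 mm) (distance of any of sanding_block, bracket, hammer from where it was at the start of the episode above 0.03 m).
It fails at once if the glue bottle is displaced (over 30 mm) or knocked over (distance of glue from where it was at the start of the episode above 0.03 m or angle between glue's own z axis and vertical above 0.6 rad).
It also fails if it takes over 45 s, if anything falls off the work surface, if the arm or the gripper's body presses on something with over 40 N, if the wrist force passes 120 N, or if a joint passes its speed limit or range.

## Working session

There is one attempt and no reset: what is moved stays moved. The work goes in short steps, Python scripts to look and compute and a shell command to move; the robot and the scene stay as the last step left them, time stands still between calls to the robot, and variables do not carry over. Pictures are saved under pics/ and viewed, at most 10 in all, crops included, and the job is handed in when it is done.

```bash
mkdir -p pics; ls
python3 - <<'E'
from rig import robot
import cv2
o=robot.get_obs(); print(o)
for c in ("top","side"):
    im=robot.camera(c); cv2.imwrite(f"pics/{c}0.png",im[:,:,::-1]); print(c,robot.camera_model(c))
    for n in ("blue_grip","red_grip","blue_station","red_station","glue","trunk"):
        print(n,[(round(d["score"],2),[round(v) for v in d["rect"]]) for d in robot.search_frame(n,c)][:3])
print(robot.camera_model("wrist"))
E
```

```text
pics
{'time': 0.0, 'q': array([-1.38049682e+00,  5.28443980e-01,  1.43391590e+00, -2.54987144e-06,
        1.18138560e+00, -1.78546806e-01]), 'joint_velocities': array([ 1.40531321e-03, -1.02600727e-03,  6.68771312e-04,  6.25059595e-05,
        1.78011861e-04, -1.60509434e-03]), 'joint_torque': array([-1.10894827e-03, -4.40048039e+01, -1.76588917e+01,  6.31923764e-02,
        5.83952630e-02, -1.65041406e-04]), 'position': array([ 0.22519508, -0.58222967,  0.22158094]), 'tool_rot': array([ 9.83041537e-01,  1.83379875e-01, -7.50426472e-06, -1.07638360e-03]), 'ft_force': array([-0.33850636,  0.19104578,  0.50446622]), 'moment': array([0.02187618, 0.02465234, 0.054054  ]), 'grip_force': 0.0, 'grip_width': 0.08691765229060366}
top {'fx': 374.26247171149595, 'fy': 374.26247171149595, 'cx': 249.3853246087444, 'cy': 194.74647426782684, 'k1': -0.08140373335125833, 'xyz': array([ 0.46223521, -0.02630606,  1.59632874]), 'orientation': array([-0.69735953,  0.71619173, -0.01291755,  0.02433557])}
blue_grip []
red_grip []
blue_station [(0.93, [203, 162, 249, 221])]
red_station [(0.56, [271, 160, 3
[... 436 characters left out ...]
 [265, 175, 294, 207])]
blue_station [(0.58, [199, 189, 282, 259])]
red_station [(0.81, [266, 153, 326, 206])]
glue [(0.94, [293, 196, 310, 239]), (0.25, [263, 173, 290, 206])]
trunk [(0.58, [203, 217, 224, 246])]
{'fx': 304.89719736496534, 'fy': 304.89719736496534, 'cx': 253.43516188335056, 'cy': 194.5417093657044, 'k1': 0.02034972900492728, 'T_tool_cam': array([[-1.59345683e-04, -9.55824313e-01, -2.93938525e-01,
         8.17474972e-02],
       [ 9.99999861e-01, -4.64317270e-06, -5.27006806e-04,
         6.24576553e-05],
       [ 5.02361111e-04, -2.93938568e-01,  9.55824181e-01,
        -1.62020215e-01],
       [ 0.00000000e+00,  0.00000000e+00,  0.00000000e+00,
         1.00000000e+00]])}
```

Run:
```python
import cv2
a=cv2.imread("pics/top0.png")[110:270,150:390]; cv2.imwrite("pics/topc.png",cv2.resize(a,None,fx=3.3,fy=3.3,interpolation=cv2.INTER_CUBIC))
a=cv2.imread("pics/side0.png")[130:280,170:370]; cv2.imwrite("pics/sidec.png",cv2.resize(a,None,fx=4,fy=4,interpolation=cv2.INTER_CUBIC))
```

```text
(no output)
```

View pics/topc.png

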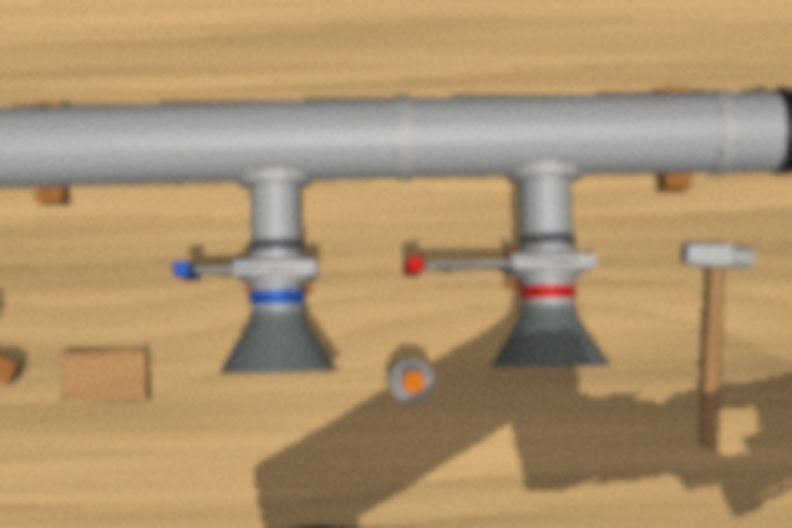

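View pics/sidec.png

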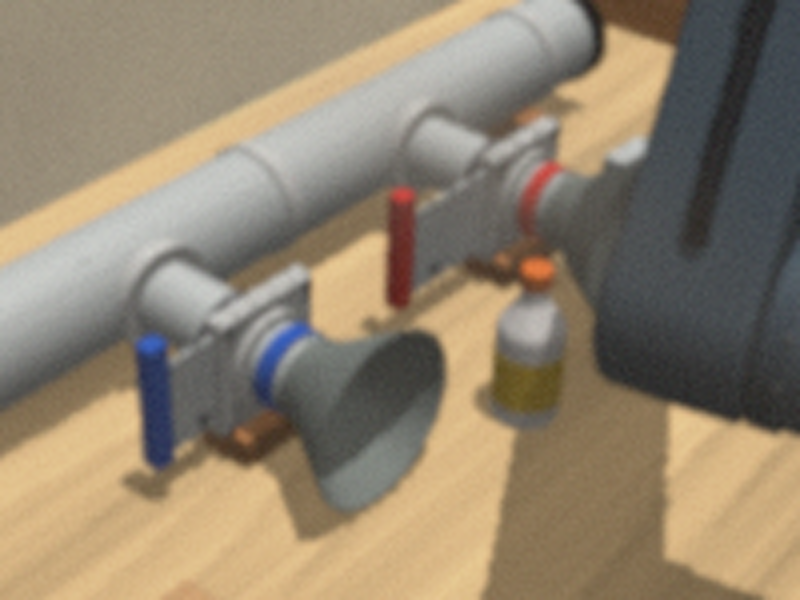

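View pics/top0.png

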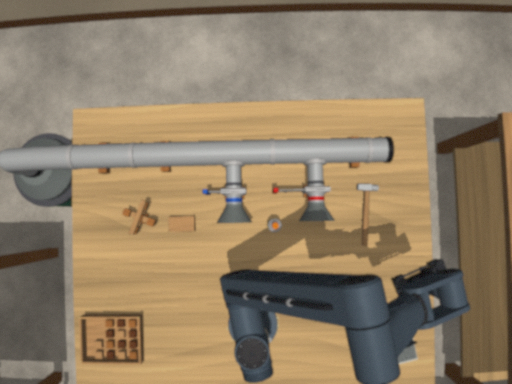

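The top view shows blue on the left at about (205,191) and red at about (275,190). Both blades pull towards image left. The glue is at (274,224), the sanding block at (181,223), the bracket at (140,215), and the hammer on the right at about (365,212). The side view shows both grips unobstructed. The detector's second blue_grip hit in the side view is really the glue. Next I'll triangulate the grips by colour.

```bash
cat > h.py <<'E'
import numpy as np, cv2
from scipy.spatial.transform import Rotation as R
def ray(m,px,T=None):
    d=((np.array(px,float)-[m["cx"],m["cy"]])/[m["fx"],m["fy"]]); u=d.copy()
    for _ in range(20): u=d/(1+m["k1"]*(u@u))
    v=np.array([*u,1.])
    if T is None: return m["xyz"],R.from_quat(m["orientation"]).apply(v)
    return T[:3,3],T[:3,:3]@v
def atz(r,z): return r[0]+r[1]*(z-r[0][2])/r[1][2]
def blobs(im,c):
    a=im.astype(int); k=2 if c=="blue" else 0
    m=(a[:,:,k]-np.maximum(a[:,:,1],a[:,:,2-k])>35).astype(np.uint8)
    n,_,s,ce=cv2.connectedComponentsWithStats(m)
    return [(s[i].tolist(),ce[i].round(1).tolist(),i) for i in range(1,n) if s[i,4]>8],_
E
python3 - <<'E'
from h import *
from rig import robot
ms={c:robot.camera_model(c) for c in("top","side")}
for c in ms:
  im=cv2.imread(f"pics/{c}0.png")[:,:,::-1]
  for col in("blue","red"):
    for s,ce,_ in blobs(im,col)[0]:
      if s[4]<400: print(c,col,s,ce,atz(ray(ms[c],ce),.14 if c=="top" else .092).round(3))
# trunk direction: front/back edges at half width height
for p in ((155,166),(165,166)):pass
for n,p in dict(bell_b=(233.5,222),bell_r=(316.5,220),t1=(131,156),t2=(355,150)).items(): print(n,atz(ray(ms["top"],p),.08).round(3))
E
```

```text
top blue [203, 189, 5, 5, 20] [205.1, 191.3] [0.558 0.169 0.14 ]
top blue [226, 198, 16, 4, 58] [233.5, 199.5] [0.522 0.059 0.14 ]
top red [403, 119, 9, 5, 17] [406.7, 121.4] [ 0.815 -0.638  0.14 ]
top red [182, 125, 6, 5, 10] [184.0, 127.3] [0.814 0.249 0.14 ]
top red [195, 125, 8, 6, 22] [198.7, 127.3] [0.812 0.19  0.14 ]
top red [211, 125, 3, 5, 10] [212.1, 126.7] [0.813 0.137 0.14 ]
top red [220, 125, 4, 5, 9] [221.2, 127.1] [0.81  0.101 0.14 ]
top red [121, 126, 6, 8, 18] [122.7, 129.6] [0.814 0.497 0.14 ]
top red [147, 127, 6, 5, 11] [149.4, 129.0] [0.812 0.388 0.14 ]
top red [154, 126, 3, 5, 9] [155.4, 128.1] [0.815 0.363 0.14 ]
top red [159, 126, 13, 6, 27] [164.9, 128.2] [0.813 0.325 0.14 ]
top red [410, 127, 7, 3, 9] [413.1, 127.7] [ 0.789 -0.662  0.14 ]
top red [75, 133, 4, 6, 9] [76.1, 135.3] [0.799 0.691 0.14 ]
top red [144, 134, 7, 4, 11] [146.9, 135.5] [0.787 0.398 0.14 ]
top red [351, 135, 8, 3, 14] [354.4, 136.3] [ 0.759 -0.424  0.14 ]
top red [393, 135, 21, 13, 86] [403.4, 140.2] [ 0.739 -0.62   0.14 ]
top red [415, 136, 10, 8, 31] [419.1, 139.6] [ 0.74  -0.684  0.1
[... 4976 characters left out ...]

side red [474, 187, 14, 4, 29] [480.9, 188.6] [ 0.02  -0.622  0.092]
side red [300, 194, 9, 8, 64] [304.0, 197.4] [ 0.453 -0.157  0.092]
side red [229, 237, 4, 4, 14] [230.5, 238.5] [0.486 0.153 0.092]
side red [130, 253, 14, 10, 79] [136.4, 257.6] [0.617 0.378 0.092]
side red [501, 300, 4, 6, 9] [502.8, 302.1] [-0.171 -0.108  0.092]
side red [38, 306, 16, 12, 114] [45.2, 311.6] [0.619 0.631 0.092]
side red [228, 324, 5, 5, 9] [229.7, 325.6] [0.28  0.369 0.092]
side red [219, 374, 7, 4, 13] [221.8, 375.3] [0.208 0.466 0.092]
side red [53, 378, 5, 5, 10] [54.7, 379.9] [0.44  0.697 0.092]
bell_b [0.434 0.064 0.08 ]
bell_r [ 0.433 -0.271  0.08 ]
t1 [0.716 0.483 0.08 ]
t2 [ 0.714 -0.44   0.08 ]
```

Both cameras agree. The blue grip is at about (0.557, 0.169) and the red at about (0.557, -0.105). The stations are at y≈0.062 and -0.272, the trunk is at x=0.715, and yaw is about 0. That puts blue about 6 mm out and red about 66 mm out, both within the stated ranges. Now I'll move above blue, with the tool's y axis turned along world x.

```bash
python3 -m jog '{"dp":[[48,-10,-30],[80,-45,-30],[110,-85,-30],[145,-120,-30],[180,-155,-30],[215,-190,-30],[250,-225,-30],[285,-260,-30],[320,-295,-30],[355,-330,-30],[390,-365,-30],[390,-365,-30]],"delta_rot":[[0,0,-0.14],[0,0,-0.28],[0,0,-0.42],[0,0,-0.56],[0,0,-0.7],[0,0,-0.84],[0,0,-0.98],[0,0,-1.12],[0,0,-1.202],[0,0,-1.202],[0,0,-1.202],[0,0,-1.202]],"gripper":[1,1,1,1,1,1,1,1,1,1,1,1]}' 20
```

```text
time: 1.9
position: [0.4588, -0.0965, 0.2528]
tool_rot: [0.704, 0.71, 0.001, -0.0]
ft_force: [-1.0, -0.8, 1.1]
grip_width: 0.0872
grip_force: 0.0
```

```bash
python3 -m jog '{"dp":[[47,16,0],[94,32,0],[141,48,0],[188,64,0],[235,80,0],[266,98,0],[266,98,0],[266,98,0]],"delta_rot":[[0,0,0.006],[0,0,0.006],[0,0,0.006],[0,0,0.006],[0,0,0.006],[0,0,0.006],[0,0,0.006],[0,0,0.006]],"gripper":[1,1,1,1,1,1,1,1]}'
cat > w.py <<'E'
from h import *
from rig import robot
import sys
tag,col=sys.argv[1:]
o=robot.get_obs(); im=robot.camera("wrist"); m=robot.camera_model("wrist")
T=np.eye(4); T[:3,:3]=R.from_quat(o["tool_rot"]).as_matrix(); T[:3,3]=o["position"]; T=T@m["T_tool_cam"]
print(o["position"].round(4), R.from_quat(o["tool_rot"]).as_matrix()[:2].round(4).tolist())
for s,ce,_ in blobs(im,col)[0]:
    if s[4]>250: print(s,ce,[atz(ray(m,p,T),.148).round(4).tolist() for p in (ce,s[:2],(s[0]+s[2],s[1]+s[3]))])
print(robot.search_frame(col+"_grip","wrist")[:2])
cv2.imwrite(f"pics/w_{tag}.png",im[:,:,::-1])
E
python3 w.py b1 blue
```

```text
time: 2.7
position: [0.5555, 0.1638, 0.2522]
tool_rot: [0.709, 0.705, -0.001, 0.0]
ft_force: [0.1, -1.1, -0.3]
grip_width: 0.0868
grip_force: 0.0
[0.5555 0.1638 0.2522] [[0.0049, 1.0, -0.0007], [1.0, -0.0049, -0.0009]]
[248, 175, 18, 20, 328] [256.4, 184.9] [[0.5588, 0.1723, 0.148], [0.5513, 0.1815, 0.148], [0.5675, 0.1627, 0.148]]
[218, 236, 15, 36, 482] [225.3, 254.9] [[0.5284, 0.102, 0.148], [0.5221, 0.122, 0.148], [0.5354, 0.0831, 0.148]]
[{'rect': [247.0, 154.4, 266.0, 232.0], 'score': 0.94}]
```

View pics/w_b1.png

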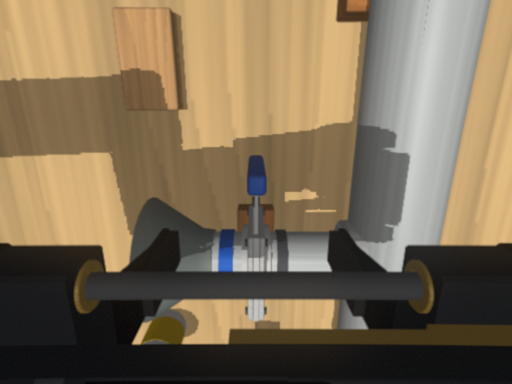

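The wrist view shows the blue grip's lit top face at pixel (256,185), which gives (0.559, 0.171). Its measured size is 16x19 mm, which fits. I'm descending in two stages and closing.

```bash
python3 -m jog '{"dp":[[7,3,20],[7,3,55],[7,3,90],[7,3,115],[7,3,135],[7,3,138],[7,3,138],[7,3,138],[7,3,138],[7,3,138],[7,3,138],[7,3,138]],"delta_rot":[[0,0,0],[0,0,0],[0,0,0],[0,0,0],[0,0,0],[0,0,0],[0,0,0],[0,0,0],[0,0,0],[0,0,0],[0,0,0],[0,0,0]],"gripper":[1,1,1,1,1,1,1,-1,-1,-1,-1,-1]}' 25
```

```text
time: 4.0
position: [0.5587, 0.1712, 0.115]
tool_rot: [0.709, 0.705, 0.0, 0.0]
ft_force: [0.5, 0.3, 0.7]
grip_width: 0.0547
grip_force: 0.0
```

```bash
python3 -m jog '{"dp":[[0,0,0],[0,0,0],[0,0,0],[0,0,0],[0,0,0],[0,0,0],[0,0,0],[0,0,0]],"delta_rot":[[0,0,0],[0,0,0],[0,0,0],[0,0,0],[0,0,0],[0,0,0],[0,0,0],[0,0,0]],"gripper":[-1,-1,-1,-1,-1,-1,-1,-1]}'
```

```text
time: 4.8
position: [0.5582, 0.1711, 0.1145]
tool_rot: [0.709, 0.705, -0.0, -0.0]
ft_force: [-1.2, 0.5, 0.1]
grip_width: 0.0181
grip_force: 25.0
```

The bar is gripped at 18.1 mm. Next I pull open along +y (tool x).

```bash
python3 -m jog '{"dp":[[5,0,0],[11,0,0],[18,0,0],[25,0,0],[32,0,0],[39,0,0],[45,0,0],[49,0,0],[52,0,0],[54,0,0],[56,0,0],[57,0,0]],"delta_rot":[[0,0,0],[0,0,0],[0,0,0],[0,0,0],[0,0,0],[0,0,0],[0,0,0],[0,0,0],[0,0,0],[0,0,0],[0,0,0],[0,0,0]],"gripper":[-1,-1,-1,-1,-1,-1,-1,-1,-1,-1,-1,-1]}'
```

```text
time: 6.0
position: [0.5586, 0.2282, 0.1145]
tool_rot: [0.709, 0.705, -0.0, -0.0]
ft_force: [-1.4, -4.4, 1.8]
grip_width: 0.0178
grip_force: 25.0
```

```bash
python3 -m jog '{"dp":[[1,0,0],[2,0,0],[3,0,0],[4,0,0],[4,0,0]],"delta_rot":[[0,0,0],[0,0,0],[0,0,0],[0,0,0],[0,0,0]],"gripper":[-1,-1,-1,-1,-1]}'
```

```text
time: 6.5
position: [0.5585, 0.2282, 0.1144]
tool_rot: [0.709, 0.706, -0.003, 0.002]
ft_force: [-1.2, -15.8, 2.3]
grip_width: 0.0177
grip_force: 25.0
```

The tool didn't move over a further 4 mm of commanded travel and the force rose to 16 N. At y=0.228 this matches the expected open stop. I'll relax, release, rise and check.

```bash
python3 -m jog '{"dp":[[-3,0,0],[-3,0,0],[-3,0,0],[-3,0,0],[-3,0,0],[-3,0,0],[-3,0,0],[-3,0,0],[-3,0,-25],[-3,0,-65],[-3,0,-105],[-3,0,-136]],"delta_rot":[[0,0,0],[0,0,0],[0,0,0],[0,0,0],[0,0,0],[0,0,0],[0,0,0],[0,0,0],[0,0,0],[0,0,0],[0,0,0],[0,0,0]],"gripper":[-1,0.5,0.5,0.5,0.5,0.5,0.5,1,1,1,1,1]}'; python3 -m jog '{"dp":[[0,0,0],[0,0,0]],"delta_rot":[[0,0,0],[0,0,0]],"gripper":[1,1]}'; python3 w.py b2 blue
```

```text
time: 7.7
position: [0.5595, 0.2293, 0.253]
tool_rot: [0.709, 0.705, 0.001, 0.001]
ft_force: [0.6, 0.4, 0.1]
grip_width: 0.0862
grip_force: 0.0
time: 7.9
position: [0.559, 0.2291, 0.2513]
tool_rot: [0.709, 0.705, 0.001, 0.0]
ft_force: [-0.2, 0.4, 0.3]
grip_width: 0.087
grip_force: 0.0
[0.559  0.2291 0.2513] [[0.0059, 1.0, 0.0016], [1.0, -0.0059, 0.0003]]
[244, 185, 18, 19, 317] [252.5, 193.8] [[0.559, 0.2297, 0.148], [0.5514, 0.238, 0.148], [0.5676, 0.2198, 0.148]]
[217, 299, 14, 34, 459] [223.5, 315.2] [[0.5281, 0.0989, 0.148], [0.5222, 0.1184, 0.148], [0.5353, 0.0767, 0.148]]
[{'rect': [243.5, 163.3, 261.0, 267.9], 'score': 0.57}]
```

View pics/w_b2.png

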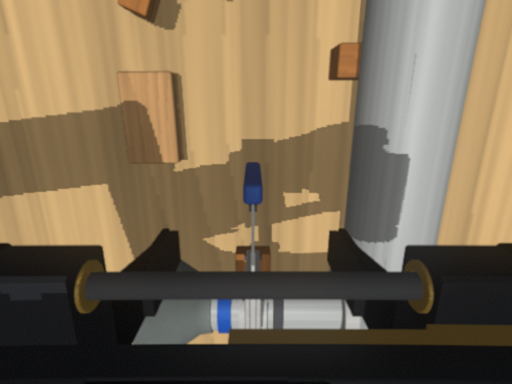

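The blue grip's top face is now at pixel (253,194), or y≈0.229, so it stayed at the open stop. The blade is visible pulled out and the sanding block hasn't moved. On to red.

```bash
python3 -m jog '{"dp":[[-40,0,0],[-85,0,0],[-130,0,0],[-175,0,0],[-220,0,0],[-265,0,0],[-305,0,0],[-333,0,0],[-333,0,0],[-333,0,0],[-333,0,0]],"delta_rot":[[0,0,0],[0,0,0],[0,0,0],[0,0,0],[0,0,0],[0,0,0],[0,0,0],[0,0,0],[0,0,0],[0,0,0],[0,0,0]],"gripper":[1,1,1,1,1,1,1,1,1,1,1]}'; python3 w.py r1 red
```

```text
time: 9.1
position: [0.5562, -0.1026, 0.2495]
tool_rot: [0.709, 0.705, -0.0, -0.001]
ft_force: [1.2, 0.1, -0.3]
grip_width: 0.087
grip_force: 0.0
[ 0.5562 -0.1026  0.2495] [[0.0051, 1.0, -0.0023], [1.0, -0.0051, 0.0015]]
[8, 0, 125, 271, 14903] [75.7, 129.0] [[0.407, -0.0436, 0.148], [0.3746, 0.0503, 0.148], [0.4387, -0.1796, 0.148]]
[307, 58, 36, 55, 1152] [325.3, 82.6] [[0.6153, -0.0076, 0.148], [0.5996, 0.0107, 0.148], [0.6316, -0.0314, 0.148]]
[341, 72, 15, 47, 303] [348.4, 97.4] [[0.635, -0.0191, 0.148], [0.6273, 0.0002, 0.148], [0.6428, -0.0364, 0.148]]
[482, 146, 30, 98, 1180] [501.4, 208.7] [[0.7805, -0.1165, 0.148], [0.7514, -0.0598, 0.148], [0.7981, -0.1516, 0.148]]
[210, 151, 18, 99, 592] [219.5, 185.7] [[0.5263, -0.0937, 0.148], [0.5192, -0.0625, 0.148], [0.532, -0.1575, 0.148]]
[169, 158, 48, 83, 1064] [189.1, 206.7] [[0.4977, -0.1135, 0.148], [0.4832, -0.0685, 0.148], [0.5218, -0.148, 0.148]]
[244, 165, 20, 43, 720] [253.8, 187.0] [[0.557, -0.095, 0.148], [0.5485, -0.0749, 0.148], [0.5662, -0.115, 0.148]]
[321, 210, 21, 44, 394] [329.1, 227.2] [[0.627, -0.1343, 0.148], [0.6185, -0.1172, 0.148], [0.6412, -0.1621, 0.148]]
[218, 299, 14, 38, 515] [224.4, 317.0] [[0.5261, -0.2335, 0.148], [0.5204, -0.212, 0.148], [0.5333, -0.2583, 0.148]]
[{'rect': [247.3, 164.6, 260.0, 211.9], 'score': 0.97}, {'rect': [347.8, 0.0, 488.6, 331.6], 'score': 0.34}]
```

View pics/w_r1.png

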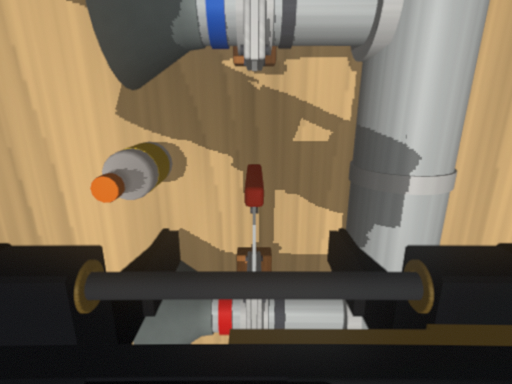

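The red grip's top face is at pixel (254,197), or (0.557, -0.105). The glue is well clear at about (120,180). Descend and grip.

```bash
python3 -m jog '{"dp":[[-2,1,20],[-2,1,55],[-2,1,90],[-2,1,115],[-2,1,133],[-2,1,136],[-2,1,136],[-2,1,136],[-2,1,136],[-2,1,136],[-2,1,136],[-2,1,136]],"delta_rot":[[0,0,0],[0,0,0],[0,0,0],[0,0,0],[0,0,0],[0,0,0],[0,0,0],[0,0,0],[0,0,0],[0,0,0],[0,0,0],[0,0,0]],"gripper":[1,1,1,1,1,1,-1,-1,-1,-1,-1,-1]}' 25; python3 -m jog '{"dp":[[0,0,0],[0,0,0],[0,0,0],[0,0,0],[0,0,0],[0,0,0],[0,0,0]],"delta_rot":[[0,0,0],[0,0,0],[0,0,0],[0,0,0],[0,0,0],[0,0,0],[0,0,0]],"gripper":[-1,-1,-1,-1,-1,-1,-1]}'
```

```text
time: 10.4
position: [0.5581, -0.106, 0.115]
tool_rot: [0.709, 0.705, 0.0, 0.0]
ft_force: [-0.4, -0.9, -0.2]
grip_width: 0.0468
grip_force: 0.0
time: 11.1
position: [0.5563, -0.1058, 0.1144]
tool_rot: [0.709, 0.705, -0.001, -0.001]
ft_force: [-5.9, -1.4, 3.3]
grip_width: 0.0177
grip_force: 25.0
```

```bash
python3 -m jog '{"dp":[[-5,0,0],[-11,0,0],[-18,0,0],[-25,0,0],[-32,0,0],[-39,0,0],[-46,0,0],[-52,0,0],[-56,0,0],[-59,0,0],[-61,0,0],[-63,0,0]],"delta_rot":[[0,0,0],[0,0,0],[0,0,0],[0,0,0],[0,0,0],[0,0,0],[0,0,0],[0,0,0],[0,0,0],[0,0,0],[0,0,0],[0,0,0]],"gripper":[-1,-1,-1,-1,-1,-1,-1,-1,-1,-1,-1,-1]}'; python3 -m jog '{"dp":[[-1,0,0],[-2,0,0],[-3,0,0],[-3,0,0]],"delta_rot":[[0,0,0],[0,0,0],[0,0,0],[0,0,0]],"gripper":[-1,-1,-1,-1]}'
```

```text
time: 12.3
position: [0.5559, -0.167, 0.1144]
tool_rot: [0.709, 0.705, 0.0, -0.003]
ft_force: [-4.6, 5.0, 4.7]
grip_width: 0.0179
grip_force: 25.0
time: 12.7
position: [0.5559, -0.1701, 0.1144]
tool_rot: [0.709, 0.705, -0.0, -0.002]
ft_force: [-5.3, 3.7, 3.6]
grip_width: 0.0174
grip_force: 25.0
```

```bash
python3 -m jog '{"dp":[[-1,0,0],[-2,0,0],[-3,0,0],[-4,0,0],[-5,0,0],[-5,0,0]],"delta_rot":[[0,0,0],[0,0,0],[0,0,0],[0,0,0],[0,0,0],[0,0,0]],"gripper":[-1,-1,-1,-1,-1,-1]}'
```

```text
time: 13.3
position: [0.5559, -0.1711, 0.1144]
tool_rot: [0.71, 0.704, 0.002, -0.005]
ft_force: [-3.3, 13.5, 7.2]
grip_width: 0.0181
grip_force: 25.0
```

The tool stalled at y=-0.171 with 13.5 N, and the closed stop was expected at -0.172. Release, rise and check.

```bash
python3 -m jog '{"dp":[[4,0,0],[4,0,0],[4,0,0],[4,0,0],[4,0,0],[4,0,0],[4,0,0],[4,0,0],[4,0,-25],[4,0,-65],[4,0,-105],[4,0,-136]],"delta_rot":[[0,0,0],[0,0,0],[0,0,0],[0,0,0],[0,0,0],[0,0,0],[0,0,0],[0,0,0],[0,0,0],[0,0,0],[0,0,0],[0,0,0]],"gripper":[-1,0.5,0.5,0.5,0.5,0.5,0.5,1,1,1,1,1]}'; python3 -m jog '{"dp":[[0,0,0],[0,0,0]],"delta_rot":[[0,0,0],[0,0,0]],"gripper":[1,1]}'; python3 w.py r2 red
python3 - <<'E'
from rig import robot
import cv2
a=robot.camera("side")[130:280,150:350,::-1]; cv2.imwrite("pics/s2.png",cv2.resize(a,None,fx=4,fy=4,interpolation=cv2.INTER_CUBIC))
E
```

```text
time: 14.5
position: [0.558, -0.1732, 0.253]
tool_rot: [0.709, 0.705, 0.0, 0.001]
ft_force: [0.4, -0.3, 0.1]
grip_width: 0.0858
grip_force: 0.0
time: 14.7
position: [0.5576, -0.1729, 0.2512]
tool_rot: [0.709, 0.705, 0.0, 0.001]
ft_force: [-0.7, -0.1, -0.9]
grip_width: 0.0869
grip_force: 0.0
[ 0.5576 -0.1729  0.2512] [[0.006, 1.0, 0.0014], [1.0, -0.006, -0.0008]]
[3, 0, 132, 271, 16980] [75.8, 116.2] [[0.4102, -0.1037, 0.148], [0.3723, -0.02, 0.148], [0.4417, -0.2509, 0.148]]
[286, 0, 17, 79, 489] [294.2, 35.6] [[0.591, -0.0437, 0.148], [0.5839, -0.0196, 0.148], [0.5993, -0.0753, 0.148]]
[301, 0, 58, 115, 4358] [329.2, 50.3] [[0.619, -0.0543, 0.148], [0.5952, -0.0197, 0.148], [0.6475, -0.1039, 0.148]]
[438, 0, 57, 241, 994] [468.1, 109.8] [[0.7371, -0.1008, 0.148], [0.698, -0.0212, 0.148], [0.7859, -0.2206, 0.148]]
[5, 89, 52, 155, 1419] [30.8, 165.0] [[0.364, -0.145, 0.148], [0.3576, -0.0824, 0.148], [0.3718, -0.2211, 0.148]]
[475, 100, 37, 144, 2339] [499.0, 197.3] [[0.7798, -0.1773, 0.148], [0.741, -0.0931, 0.148], [0.8023, -0.2237, 0.148]]
[162, 116, 53, 84, 2077] [186.3, 158.4] [[0.4997, -0.1397, 0.148], [0.482, -0.1037, 0.148], [0.5232, -0.1782, 0.148]]
[213, 134, 21, 74, 759] [223.8, 170.3] [[0.5322, -0.1505, 0.148], [0.5241, -0.1187, 0.148], [0.5404, -0.1861, 0.148]]
[242, 159, 19, 42, 706] [251.2, 180.8] [[0.5564, -0.1603, 0.148], [0.5485, -0.1405, 0.148], [0.5653, -0.1795, 0.148]]
[213, 226, 18, 46, 675] [221.3, 249.2] [[0.5271, -0.2281, 0.148], [0.5202, -0.2039, 0.148], [0.5358, -0.253, 0.148]]
[207, 301, 26, 42, 487] [218.9, 323.2] [[0.5216, -0.3131, 0.148], [0.5105, -0.2861, 0.148], [0.5356, -0.3384, 0.148]]
[{'rect': [242.3, 160.6, 260.4, 227.8], 'score': 0.58}]
```

View pics/w_r2.png

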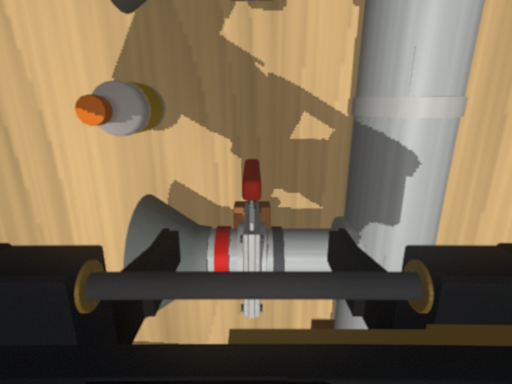

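View pics/s2.png

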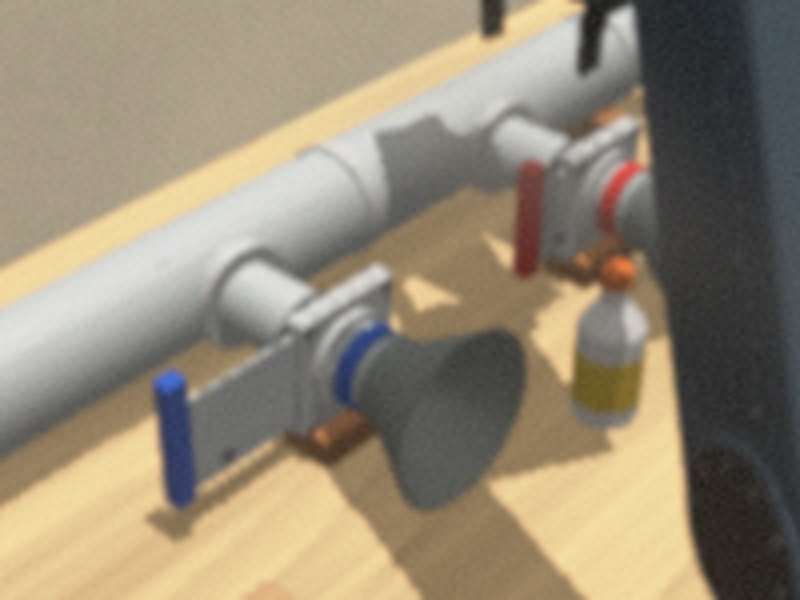

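The wrist view shows the red grip close against its gate body, at pixel (251,190). In the side view, blue is fully out at (175,440) in the crop, red is in, the glue is standing upright and both grips are free.

```bash
python3 -c "
from rig import robot
print(robot.hand_in())"
```

```text
the job is handed in; nothing more can be done
None
```

The job is handed in: blue was opened to its stop first, then red was shut to its stop, both grips were let go, and nothing lying on the bench was touched (14.7 s on the clock; the hand-in returned no verdict).

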